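Seat the sample rack on its hidden locating pin and hold it down

TASK

Take the larger sample rack (the one with the bar handle) and lay it on the loading station square along the fence, slide it along the fence until the socket in its underside drops over the locating pin, then press it fully down against the sprung platform. Finish while still holding it pressed down with the gripper: do not let go. Leave everything else on the bench where it stands.

Things in the scene. Friction and masses are not known exactly. Their poses are not given: they have to be found in the camera images.
- rack_mid (a point): Centre of the larger aluminium sample rack, 30 mm above its underside, inside its handle. A plate 80 (its x) by 120 (its y) by 24 mm with two rows of cup wells along y; a bar handle 40 (x) by 16 (y) by 36 mm high stands on the middle of its top. Pinch the handle across its 16 mm, along the rack's y. About 350 g. Starts lying on the bench
- rack_slot (a point): Middle of the mouth of the blind slot in the rack's underside, unseen from above, right under rack_mid: 18 (rack x) by 20 (rack y) mm and 20 mm deep, for the 14 mm locating pin. Either way round fits
- station: Loading station, a cream box fixed to the bench, 150 (its x) by 240 (its y) by 40 mm high; origin at the centre of its underside on the bench, x away from the robot at yaw 0. On it lies a grey sprung platform 84 by 210 mm, its top at z = 50 mm when up
- fence (a point): Middle of the top edge of the fence's face: an aluminium bar along the station's far side, parallel to its y, 220 mm long, face at x = +45.5 mm and top at z = 66 mm in the station's frame. With the slot centred on the pin the rack's y is parallel to the fence and its far edge is 1.5 mm from it
- pin_line (a point): Middle of the line where the pin may stand, at the pin's top: station x = +4, y = 0, z = 60 mm. The fixed upright steel pin, 14 mm thick, top bevelled, stands up to 20 mm to either side of this point along the station's y, each time elsewhere. Not tracked: see it from above before the rack covers it, or feel for it: the rack rides on it, 10 mm above the platform, until the slot drops over
- platform (a joint): How far the sprung platform is pressed down: 0 m up, 0.006 m fully down. About 6 N starts it and 15 N holds it fully down; the rack's weight alone does not press it. It springs back when let go. Rack seated but not pressed: its underside is at z = 50 mm in the station's frame; fully pressed: 44 mm
- small_mid (a point): A smaller aluminium rack plate, 60 by 80 by 24 mm with a round knob 22 mm in diameter and 30 mm high, lying on the bench; point 27 mm above its underside. Not wanted: leave alone
- flask_mid (a point): Glass volumetric flask, 60 mm wide, 130 mm high; point on its axis 50 mm above the bench. Leave alone
- flask_small_mid (a point): Smaller glass volumetric flask, 48 mm wide, 104 mm high; point on its axis 40 mm above the bench. Leave alone
- wash_bottle_mid (a point): White plastic bottle, 70 mm in diameter, 150 mm high; its centre. Leave alone
- beaker_mid (a point): Glass beaker, 52 mm wide, 65 mm high, standing on a blue sponge pad 25 mm high; its centre. Leave alone
- phone: Cordless phone lying on the bench, 50 by 145 by 22 mm; origin at the centre of its underside. Leave alone
- spatula_grip (a point): Middle of the handle of a spatula lying on the bench near the robot. Leave alone
Things that resemble listed ones, but are neither listed nor needed, are in the scene too. Leave any brown look-alike of the part that bears rack_mid alone.

How it is judged:
By the outcome, as a careful person would: the job done as asked, in the order asked, and still so for the second after the job is handed in, while the arm keeps its last pose, push and grip.
It also fails if it takes over 69 s, if anything falls off the work surface, if the arm or the gripper's body presses on something with over 40 N, if the wrist force passes 120 N, or if a joint passes its speed limit or range.

ROBOT

A 6-joint arm with a two-finger parallel gripper is mounted at the origin on the work surface. World frame = base frame: x ahead of the robot, y to its left, z up, the work surface at z = 0. Lengths are in m, angles in rad, forces in N, time in s.
With the tool pointing down it reaches from about 0.325 to 0.85 m from the base axis. Payload 15.5 kg.
Tool frame: the origin (TCP) lies midway between the tips of the shut fingers; the grasp point (between the pads) lies 19 mm behind it (arm.tcp_to_grasp is the distance from the TCP to the grasp point, in m); z points along the fingers, y is the direction in which the jaws open and shut (so a half turn about z gives the same grasp; the last joint's range is limited). The gripper opens to 91 mm and grips with 3 to 60 N. Pads are 32 mm wide; open, the fingers measure 118 mm over their backs; the gripper's body (76 mm by 178 mm) begins 60 mm behind the grasp point.
Start: joints at [1.175, 0.494, 1.345, -0, 1.302, -0.096], TCP at [0.185, 0.597, 0.214] pointing down, gripper open.
Joint ranges: [-2.91, 2.91], [-0.82, 2.16], [0.22, 2.67], [-1.22, 4.37], [0.12, 2.79], [-3.08, 3.08]. Speed limits (rad/s): [1.89, 1.89, 2.57, 3.01, 3.01, 3.01].

INTERFACE

Orientations are given as a 3x3 rotation matrix whose columns are the frame's x, y, z axes.
In Python, from station import arm gives the robot as it stands.
- The arm moves only by the shell command python3 -m jog 'ROWS' [FORCE]. ROWS is JSON, a list of rows, each a list of 7 numbers: the shift along the tool's x, y, z each as a share of 0.75 m, from -1 to 1, then the turn, a rotation vector about the tool's x, y, z each as a share of 180 degrees, from -1 to 1, then the gripper's target within -1 to 1 (fully open at 1, half-way at 0, shut at -1). In form: [[tx, ty, tz, ax, ay, az, hand], ...]. A call has 1 to 20 rows; each row is the pose to reach, as a shift and turn from the pose measured when the call began, along the tool's axes at that moment, turning the shorter way round; what a row does not reach only later rows make up. A row lasts 1/10 s, in which the tool goes at most 50 mm and 8.59 degrees, less where a joint would pass 70% of its speed; a pose out of reach is approached as far as the arm can. A call with a number of a shift or a turn outside -1 to 1 is refused whole. A call with a gripper value outside its range is refused whole. The fingers move at their own pace and stop on an object; FORCE is the grip in N (left out, the last holds). Time passes only in rows, so rows that repeat a pose let the fingers close. It gives the time, the measured TCP pose, the force and the opening at its end, in the units of the state.
- arm.state(): the state, without advancing time (a new reading comes with each control period).
- arm.camera(name): name is "side" or "top"; returns the picture (384x512x3 uint8, red, green, blue); there is no depth.
- arm.calibration(name): a dict with "K" (3x3 intrinsics, pixels), "R" (3x3) and "t" (3): a world point X has camera coordinates R X + t. Camera axes: x right, y down, z forward; pixel columns grow to the right and rows downward; lengths in m; the calibration is good to about 2 mm. A picture is of the moment at which its call begins. calibration takes no time and is no camera call.
- arm.hand_in(): hands the job in, once; it reports no verdict.
The state is a dict: "time_s": time; "q": joint angles; "joint_vel": joint speeds; "effort": joint torques, N m; "tool_pos": TCP position; "ee_rot": TCP orientation; "contact_force": force on the tool from outside, world axes, zero at the start; "moment": the same for the moment, N m; "finger_gap": finger opening in m.
Only numpy, scipy, OpenCV 4.12 (cv2) and the standard library are available. Lean on these libraries where they do the work, as an engineer would, in place of code of your own. Each camera call takes 0.05 s, during which the arm holds its last target.

## Working session

There is one attempt and no reset: what is moved stays moved. The work goes in short steps, Python scripts to look and compute and a shell command to move; the robot and the scene stay as the last step left them, time stands still between calls to the robot, and variables do not carry over. Pictures are saved under pics/ and viewed, and the job is handed in when it is done.

```bash
mkdir -p pics; python3 - <<'E'
from station import arm
import cv2
s=arm.state()
print({k:(v if not hasattr(v,'round') else v) for k,v in s.items()})
for n in ("top","side"):
    im=arm.camera(n); cv2.imwrite(f"pics/{n}0.png",im[:,:,::-1])
    c=arm.calibration(n); print(n,c)
E
```

```text
{'time_s': 0.0, 'q': array([ 1.17451669e+00,  4.94164282e-01,  1.34611540e+00,  1.56667576e-05,
        1.30254706e+00, -9.54841141e-02]), 'joint_vel': array([ 0.00026506, -0.00125426, -0.00011503,  0.00177633, -0.00037282,
       -0.00020092]), 'effort': array([-2.19563080e-03, -8.78835154e+01, -3.81864774e+01,  7.08516617e-02,
        5.33099135e-02, -8.27172767e-05]), 'tool_pos': array([0.18500724, 0.59658475, 0.21335537]), 'ee_rot': array([[-9.55099829e-01,  2.96283778e-01, -4.90281417e-04],
       [ 2.96284153e-01,  9.55099166e-01, -1.13262255e-03],
       [ 1.32689685e-04, -1.22703022e-03, -9.99999238e-01]]), 'contact_force': array([ 0.2876934 ,  0.14438572, -0.29127883]), 'moment': array([ 0.02732584,  0.02183361, -0.01801817]), 'finger_gap': 0.09147528660091263}
top {'K': array([[361.34633702,   0.        , 258.41908458],
       [  0.        , 361.34633702, 195.38535688],
       [  0.        ,   0.        ,   1.        ]]), 'R': array([[-0.00805347, -0.99991656, -0.01010032],
       [-0.99800365,  0.00866997, -0.06255837],
       [ 0.06264072,  0.00957635, -0.9979902 ]]), 't': array([-0.0065046 ,  0.54220271,  0.99878391])}
side {'K': array([[387.35431532,   0.        , 257.25443205],
       [  0.        , 387.35431532, 190.74202938],
       [  0.        ,   0.        ,   1.        ]]), 'R': array([[-0.99372861, -0.10974145, -0.02145362],
       [-0.05156771,  0.62000602, -0.78290057],
       [ 0.09921802, -0.77688439, -0.62177684]]), 't': array([0.5586403 , 0.11480022, 1.05224707])}
```

View pics/top0.png

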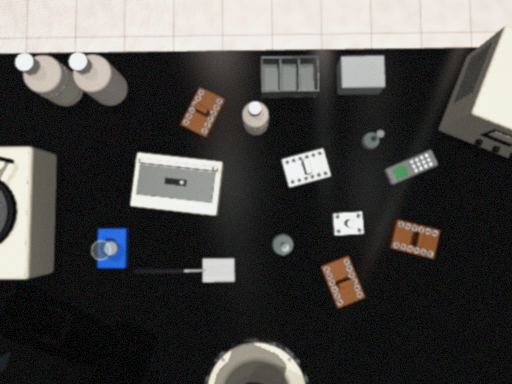

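View pics/side0.png

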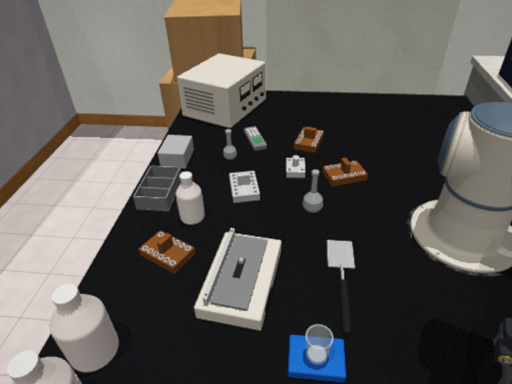

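Top view: aluminium plates are at (306,168), larger with a bar, and (349,223), small with a knob. Three brown look-alikes are at (203,112), (415,239) and (343,281). The station is at (177,185), with a dark slot and the pin near (181,182). I choose (306,168) and will check it in a close crop.

```bash
python3 - <<'E'
import cv2,numpy as np
t=cv2.imread("pics/top0.png");s=cv2.imread("pics/side0.png")
a=cv2.resize(t[140:200,270:340],None,fx=5,fy=5,interpolation=cv2.INTER_CUBIC)
b=cv2.resize(t[145:220,125:230],None,fx=4,fy=4,interpolation=cv2.INTER_CUBIC)
c=np.zeros((310,790,3),np.uint8);c[:a.shape[0],:a.shape[1]]=a;c[:b.shape[0],360:360+b.shape[1]]=b
d=cv2.resize(s[165:205,220:270],None,fx=6,fy=6,interpolation=cv2.INTER_CUBIC)
e=cv2.resize(s[225:330,190:290],None,fx=2.7,fy=2.7,interpolation=cv2.INTER_CUBIC)
f=np.zeros((290,790,3),np.uint8);f[:d.shape[0],:d.shape[1]]=d;f[:e.shape[0],360:360+e.shape[1]]=e
cv2.imwrite("pics/crop1.png",np.vstack([c,f]))
E
```

```text
(no output)
```

View pics/crop1.png

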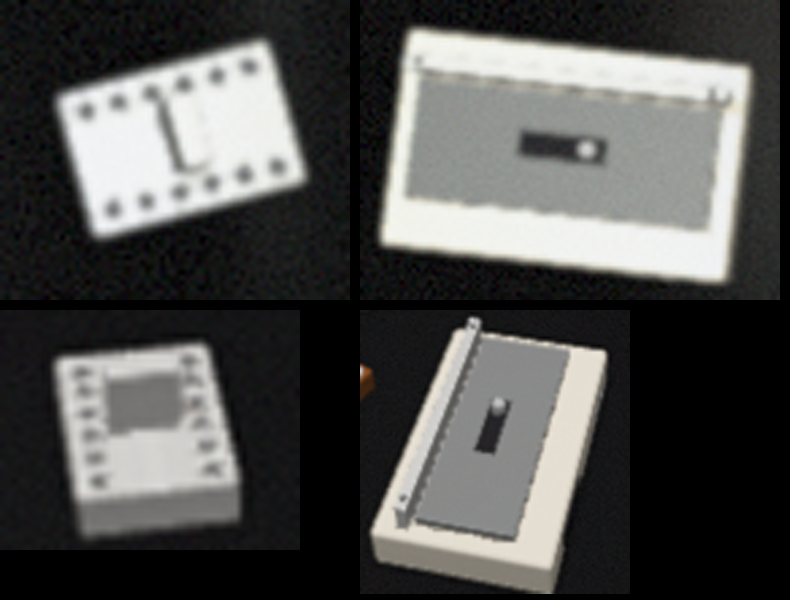

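```bash
cat > h.py <<'E'
import cv2,numpy as np
from station import arm
def cast(n,uv,z):
    c=arm.calibration(n);K,R,t=c["K"],c["R"],c["t"]
    uv=np.atleast_2d(np.asarray(uv,float));d=np.c_[uv,np.ones(len(uv))]@np.linalg.inv(K).T@R
    C=-R.T@t
    return C+d*((z-C[2])/d[:,2])[:,None]
def proj(n,X):
    c=arm.calibration(n);p=(np.atleast_2d(X)@c["R"].T+c["t"])@c["K"].T
    return p[:,:2]/p[:,2:]
def blob(im,box,lo,hi=255,up=4):
    x0,y0,x1,y1=box
    g=cv2.cvtColor(im[y0:y1,x0:x1],cv2.COLOR_BGR2GRAY)
    g=cv2.resize(g,None,fx=up,fy=up,interpolation=cv2.INTER_CUBIC)
    m=((g>=lo)&(g<=hi)).astype(np.uint8)
    cs=cv2.findContours(m,cv2.RETR_EXTERNAL,cv2.CHAIN_APPROX_NONE)[0]
    c=max(cs,key=cv2.contourArea)[:,0,:].astype(float)
    return (c+0.5)/up-0.5+[x0,y0]
def rect(n,px,z):
    p=cast(n,px,z)[:,:2]
    r=cv2.minAreaRect((p*1000).astype(np.float32))
    return r,cv2.boxPoints(r)
E
python3 - <<'E'
from h import *
t=cv2.imread("pics/top0.png");s=cv2.imread("pics/side0.png")
for th in (90,130,170): 
    r,b=rect("top",blob(t,(270,140,340,200),th),0.024); print("rack",th,r,b.round(1).tolist())
for th in (90,130):
    r,b=rect("top",blob(t,(325,205,372,242),th),0.024); print("small",th,r)
for th in (100,130,160):
    p=blob(t,(125,145,230,222),th); r,b=rect("top",p,0.04); print("st",th,r,b.round(1).tolist())
g=cv2.cvtColor(t,cv2.COLOR_BGR2GRAY)
print(g[176:190,166:192])
print(g[150:225:1,150])
print(cv2.cvtColor(t,cv2.COLOR_BGR2GRAY)[168,275:340])
E
```

```text
rack 90 ((619.5774536132812, -144.42318725585938), (86.9546127319336, 126.72698974609375), 14.600072860717773) [[561.5, -94.0999984741211], [593.5, -216.6999969482422], [677.5999755859375, -194.8000030517578], [645.7000122070312, -72.0999984741211]]
rack 130 ((619.559326171875, -144.48159790039062), (84.19630432128906, 124.23388671875), 14.659173965454102) [[563.0999755859375, -95.0], [594.5999755859375, -215.1999969482422], [676.0, -193.89999389648438], [644.5999755859375, -73.69999694824219]]
rack 170 ((619.5830078125, -144.39401245117188), (81.69613647460938, 121.55953979492188), 14.740713119506836) [[564.5999755859375, -96.0], [595.5, -213.60000610351562], [674.5999755859375, -192.8000030517578], [643.5999755859375, -75.19999694824219]]
small 90 ((462.84112548828125, -258.31256103515625), (66.13237762451172, 86.93919372558594), 3.129582166671753)
small 130 ((462.77679443359375, -258.5637512207031), (63.45854568481445, 84.03553771972656), 3.185549736022949)
st 100 ((575.85302734375, 215.46017456054688), (244.9981689453125, 154.3756103515625), 83.2002944946289) [[484.70001220703125
[... 1970 characters left out ...]
55 153 149 147 153]
 [149 147 149 146 147 150 151 151 148 149 154 150 150 152 148 150 151 152
  152 150 151 155 151 155 154 150]]
[  7  23  57 137 212 238 242 241 235 231 236 237 223 168 147 156 151 147
 150 147 148 147 146 144 147 146 146 147 145 146 147 147 146 145 144 149
 145 147 144 147 146 149 147 146 152 171 203 235 242 241 242 242 241 242
 241 241 239 211 134  55  14  20  21  17  16   6  29  15   5  13  10  10
  18  20  18]
[ 20  17  20  14  21  22  18  53 127 205 239 243 243 243 243 241 243 241
 242 242 242 243 242 243 242 243 239 225 165 119 166 229 241 242 241 237
 234 238 242 241 242 239 241 242 242 242 240 240 240 240 239 240 233 194
 123  50  30  28  24  22  24  22  11  24  27]
```

```bash
python3 - <<'E'
from h import *
t=cv2.imread("pics/top0.png");s=cv2.imread("pics/side0.png")
p=blob(t,(176,177,187,188),160,up=8); print("pin px top",p.mean(0),np.ptp(p,axis=0))
# pin
P=cast("top",[[181.0,181.7]],0.06)[0];print("pin",P)
S=np.array([.5759,.2158]);
th=np.arctan2(-29.0,240.9);ex=np.array([np.cos(th),np.sin(th)]);ey=np.array([-ex[1],ex[0]])
print("yaw",np.degrees(th),"pin st",(P[:2]-S)@ex,(P[:2]-S)@ey)
st=lambda x,y,z:np.r_[S+x*ex+y*ey,z]
print("pin 4,0:",st(.004,0,.06))
print("bottle",cast("top",[[253.5,106.5]],0.15),"flask",cast("top",[[380,133]],.104))
# overlay
q=np.array([619.57,-144.45])/1000;a=np.radians(14.66);rx=np.array([np.cos(a),np.sin(a)]);ry=np.array([-rx[1],rx[0]])
out=[]
for n,im in(("top",t.copy()),("side",s.copy())):
    im=cv2.resize(im,None,fx=4,fy=4,interpolation=cv2.INTER_CUBIC)
    def poly(pts,c):cv2.polylines(im,[np.round((proj(n,pts)+.5)*4-.5).astype(int)],True,c,1)
    R=lambda hx,hy,z,f:np.array([f(sx*hx,sy*hy,z) for sx,sy in((1,1),(1,-1),(-1,-1),(-1,1))])
    rk=lambda x,y,z:np.r_[q+x*rx+y*ry,z]
    poly(R(.04,.06,.024,rk),(0,0,255));poly(R(.02,.008,.06,rk),(0,255,0));poly(R(.04,.06,0,rk),(255,0,0))
    poly(R(.075,.12,.04,st),(0,0,255));poly(np.array([st(.0455,y,.066) for y in(-.11,.11)]),(0,255,0))
    poly(np.array([np.r_[P[:2]+.007*np.array([np.cos(k),np.sin(k)]),.06] for k in np.linspace(0,6.2,20)]),(255,0,255))
    if n=="top": out=[im[560:800,1080:1360],im[580:880,500:920]]
    else: out+=[im[660:820,880:1080],im[900:1320,760:1160]]
c=np.zeros((600,800,3),np.uint8)
c[:240,:280]=out[0];c[:300,380:800]=out[1]
c[250:410,:200]=out[2];o=cv2.resize(out[3],None,fx=.7,fy=.7);c[305:305+o.shape[0]-0,380:380+o.shape[1]]=o[:295]
cv2.imwrite("pics/ov1.png",c)
E
```

```text
pin px top [181.24305556 181.86458333] [3.25  3.125]
pin [0.57831975 0.19757726 0.06      ]
yaw -6.864343146104154 pin st 0.004580373012619472 -0.01780290764259524
pin 4,0: [0.57987133 0.21532192 0.06      ]
bottle [[ 0.75479653 -0.00189635  0.15      ]] flask [[ 0.69574239 -0.3279278   0.104     ]]
```

View pics/ov1.png

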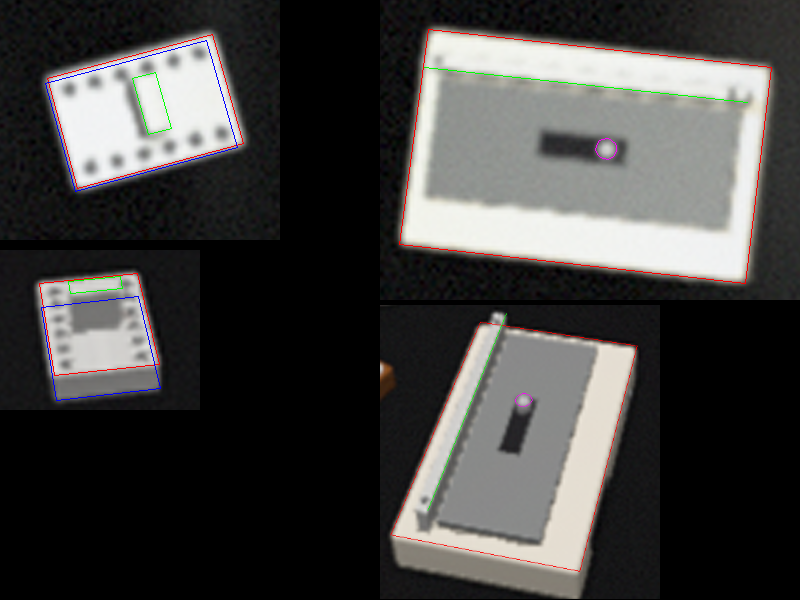

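Both overlays match the picture: rack in red, green and blue at (305,168), station, fence line, and pin in magenta at (181,182). The pin stands at about station y = -18 mm. Next I move above the rack handle.

```bash
python3 -m jog '[[-0.8463,-0.772,0.04,0,0,-0.1772,1],[-0.8463,-0.772,0.04,0,0,-0.1772,1],[-0.8463,-0.772,0.04,0,0,-0.1772,1],[-0.8463,-0.772,0.04,0,0,-0.1772,1],[-0.8463,-0.772,0.04,0,0,-0.1772,1],[-0.8463,-0.772,0.04,0,0,-0.1772,1],[-0.8463,-0.772,0.04,0,0,-0.1772,1],[-0.8463,-0.772,0.04,0,0,-0.1772,1],[-0.8463,-0.772,0.04,0,0,-0.1772,1],[-0.8463,-0.772,0.04,0,0,-0.1772,1],[-0.8463,-0.772,0.04,0,0,-0.1772,1],[-0.8463,-0.772,0.04,0,0,-0.1772,1],[-0.8463,-0.772,0.04,0,0,-0.1772,1],[-0.8463,-0.772,0.04,0,0,-0.1772,1],[-0.8463,-0.772,0.04,0,0,-0.1772,1],[-0.8463,-0.772,0.04,0,0,-0.1772,1],[-0.8463,-0.772,0.04,0,0,-0.1772,1],[-0.8463,-0.772,0.04,0,0,-0.1772,1],[-0.8463,-0.772,0.04,0,0,-0.1772,1],[-0.8463,-0.772,0.04,0,0,-0.1772,1]]'
```

```text
time_s: 2.1
tool_pos: [0.6193, -0.1444, 0.1834]
ee_rot: [[-0.968, -0.252, -0.001], [-0.252, 0.968, -0.0], [0.002, -0.0, -1.0]]
contact_force: [-0.2, -0.2, 0.3]
finger_gap: 0.0914
```

```bash
python3 -m jog '[[0,0,0.06,0,0,0,1],[0,0,0.12,0,0,0,1],[0,0,0.17,0,0,0,1],[0,0,0.19,0,0,0,1],[0,0,0.203,0,0,0,1],[0,0,0.203,0,0,0,1]]'
python3 - <<'E'
from h import *
s=arm.camera("side")[:,:,::-1];t=arm.camera("top")[:,:,::-1]
a=cv2.resize(s[110:230,190:320],None,fx=3,fy=3);b=cv2.resize(t[110:230,240:370],None,fx=3,fy=3)
cv2.imwrite("pics/g1.png",np.hstack([a,b]))
E
```

```text
time_s: 2.7
tool_pos: [0.619, -0.144, 0.0313]
ee_rot: [[-0.967, -0.253, -0.002], [-0.253, 0.967, -0.0], [0.002, 0.0, -1.0]]
contact_force: [0.4, -0.3, 0.3]
finger_gap: 0.0908
```

View pics/g1.png

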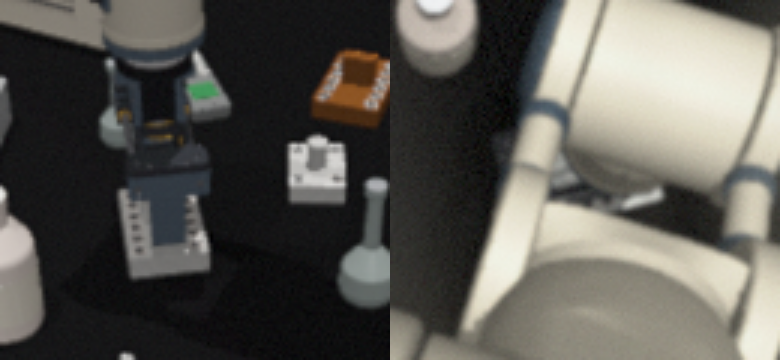

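Side view: the fingers straddle the bar, the rack sits centred under the gripper at about (245,190), and nothing else is touched. I close.

```bash
python3 -m jog '[[0,0,0.004,0,0,0,1],[0,0,0.004,0,0,0,0],[0,0,0.004,0,0,0,-1],[0,0,0.004,0,0,0,-1],[0,0,0.004,0,0,0,-1],[0,0,0.004,0,0,0,-1],[0,0,0.004,0,0,0,-1],[0,0,0.004,0,0,0,-1],[0,0,0.004,0,0,0,-1],[0,0,0.004,0,0,0,-1],[0,0,0.004,0,0,0,-1],[0,0,0.004,0,0,0,-1]]' 50
```

```text
time_s: 4.0
tool_pos: [0.6199, -0.1445, 0.0297]
ee_rot: [[-0.968, -0.253, 0.0], [-0.253, 0.968, -0.001], [-0.0, -0.001, -1.0]]
contact_force: [-0.1, -0.4, 0.6]
finger_gap: 0.0159
```

```bash
python3 -m jog '[[0,0,-0.02,0,0,0,-1],[0,0,-0.06,0,0,0,-1],[0,0,-0.12,0,0,0,-1],[0,0,-0.18,0,0,0,-1],[0,0,-0.2,0,0,0,-1],[0,0,-0.2,0,0,0,-1],[0,0,-0.2,0,0,0,-1]]'
python3 - <<'E'
from h import *
st=arm.state();p=st["tool_pos"];R=st["ee_rot"];print(st["contact_force"],p)
S=np.array([.5759,.2158]);th=np.radians(-6.86);ex=np.array([np.cos(th),np.sin(th)]);ey=np.array([-ex[1],ex[0]])
for n,(x,y) in dict(pin=(.004,-.0178),start=(-.002,.010)).items():
    T=np.r_[S+x*ex+y*ey,0.03+0.085]
    print(n,T,(R.T@(T-p))/.75)
print("turn",np.degrees(np.arctan2(ey[1],ey[0])-np.arctan2(R[1,1],R[0,1])))
E
```

```text
time_s: 4.7
tool_pos: [0.6193, -0.1442, 0.1794]
ee_rot: [[-0.968, -0.253, -0.0], [-0.253, 0.968, -0.001], [0.0, -0.001, -1.0]]
contact_force: [-1.1, -0.8, -3.9]
finger_gap: 0.0155
[-1.0800234  -0.81475332 -3.87578646] [ 0.61929397 -0.14416932  0.1793829 ]
pin [0.57774527 0.19764966 0.115     ] [-0.06158467  0.45503523  0.08546541]
start [0.57510876 0.2259673  0.115     ] [-0.06772282  0.49245528  0.08543383]
turn -21.494678842570725
```

```bash
python3 -m jog '[[-0.01,0.06,0,0,0,0.02,-1],[-0.02,0.12,0,0,0,0.04,-1],[-0.03,0.18,0,0,0,0.06,-1],[-0.04,0.24,0,0,0,0.08,-1],[-0.05,0.3,0,0,0,0.1,-1],[-0.06,0.36,0,0,0,0.1194,-1],[-0.0677,0.42,0.02,0,0,0.1194,-1],[-0.0677,0.46,0.04,0,0,0.1194,-1],[-0.0677,0.485,0.06,0,0,0.1194,-1],[-0.0677,0.4925,0.085,0,0,0.1194,-1],[-0.0677,0.4925,0.085,0,0,0.1194,-1],[-0.0677,0.4925,0.085,0,0,0.1194,-1],[-0.0677,0.4925,0.085,0,0,0.1194,-1]]'
python3 - <<'E'
from h import *
s=arm.camera("side")[:,:,::-1];t=arm.camera("top")[:,:,::-1]
cv2.imwrite("pics/s2.png",s);cv2.imwrite("pics/t2.png",t)
a=cv2.resize(s[180:340,170:310],None,fx=3,fy=3);b=cv2.resize(t[120:280,110:250],None,fx=3,fy=3)
st=arm.state();print(st["contact_force"],st["moment"],st["tool_pos"])
cv2.imwrite("pics/c2.png",np.hstack([a[:,:400],b[:,:400]]))
E
```

```text
time_s: 6.0
tool_pos: [0.5755, 0.2254, 0.1157]
ee_rot: [[-0.993, 0.12, 0.0], [0.12, 0.993, -0.001], [-0.0, -0.001, -1.0]]
contact_force: [-0.2, -0.4, -4.2]
finger_gap: 0.0155
[-0.45188559 -0.63450665 -4.24583365] [0.02034083 0.0038098  0.01427173] [0.57565059 0.22547812 0.11603753]
```

View pics/c2.png

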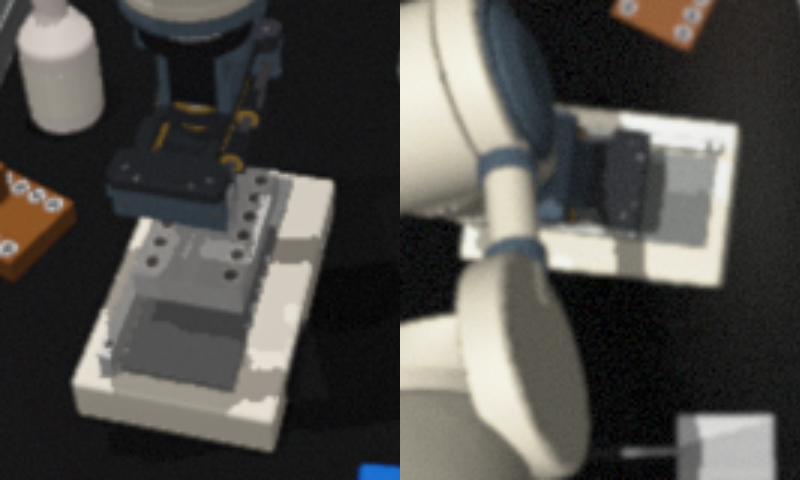

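The side view shows the rack held level over the platform, parallel to the fence. I overlay the expected rack to check it in the grip.

```bash
cat > ov.py <<'E'
from h import *
import sys
def ov(imgf,out,dz=0.0297):
    st=arm.state();p=st["tool_pos"];R=st["ee_rot"]
    im=cv2.imread(imgf);im=cv2.resize(im,None,fx=4,fy=4,interpolation=cv2.INTER_CUBIC)
    def poly(pts,c):cv2.polylines(im,[np.round((proj("side",pts)+.5)*4-.5).astype(int)],True,c,1)
    for z,c in((.024,(0,0,255)),(0,(255,0,0))):
        poly([p+R@np.array([a*.04,b*.06,dz-z]) for a,b in((1,1),(1,-1),(-1,-1),(-1,1))],c)
    S=np.array([.5759,.2158]);th=np.radians(-6.86);ex=np.array([np.cos(th),np.sin(th)]);ey=np.array([-ex[1],ex[0]])
    poly(np.array([np.r_[S+.0455*ex+y*ey,.066] for y in(-.11,.11)]),(0,255,0))
    cv2.imwrite(out,im[840:1340,720:1200])
    d=p[:2]-S
    print("station xy mm",(d@ex)*1e3,(d@ey)*1e3,"under z",(p[2]-dz)*1e3,"yaw err",np.degrees(np.arctan2(R[1,1],R[0,1])-np.arctan2(ey[1],ey[0])),"F st",st["contact_force"][:2]@ex,st["contact_force"][:2]@ey,st["contact_force"][2],"gap",st["finger_gap"],"t",st["time_s"])
E
python3 -c "
from ov import *
ov('pics/s2.png','pics/o2.png')"
```

```text
station xy mm -1.4036162633465046 9.579039370976338 under z 86.3375293483674 yaw err -0.04414988531652115 F st -0.37286267947328294 -0.6839391028852565 -4.245833648248818 gap 0.015705304733174497 t 6.1
```

View pics/o2.png

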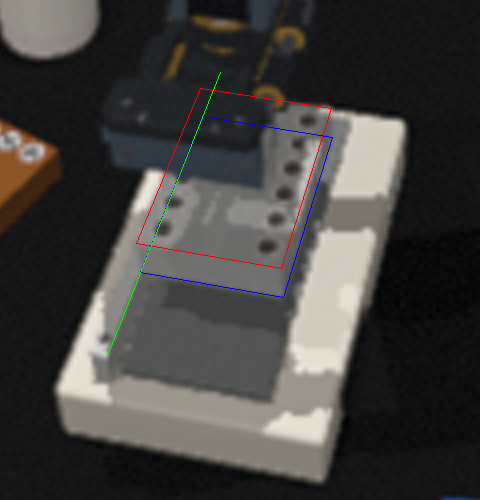

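```bash
python3 -m jog '[[0,0,0.012,0,0,0,-1],[0,0,0.024,0,0,0,-1],[0,0,0.03,0,0,0,-1],[0,0,0.032,0,0,0,-1],[0,0,0.0325,0,0,0,-1],[0,0,0.0325,0,0,0,-1]]'
python3 -c "
from ov import *
ov('pics/s2.png','pics/o3.png')"
```

```text
time_s: 6.7
tool_pos: [0.5758, 0.2255, 0.0917]
ee_rot: [[-0.993, 0.12, 0.001], [0.12, 0.993, -0.001], [-0.001, -0.0, -1.0]]
contact_force: [0.5, 0.7, -4.2]
finger_gap: 0.0159
station xy mm -1.3057780465935886 9.606137901386843 under z 62.02587254432257 yaw err -0.04611956147060215 F st 0.41212998015478486 0.7397707284720711 -4.206385195941133 gap 0.015862418864676816 t 6.7
```

```bash
python3 -m jog '[[0,0,0.001,0,0,0,-1],[0,0,0.002,0,0,0,-1],[0,0,0.002,0,0,0,-1],[0,0,0.002,0,0,0,-1]]'
python3 -m jog '[[0,0,0.001,0,0,0,-1],[0,0,0.001,0,0,0,-1],[0,0,0.001,0,0,0,-1]]'
python3 -c "
from ov import *
ov('pics/s2.png','pics/o3.png')"
```

```text
time_s: 7.1
tool_pos: [0.5758, 0.2255, 0.0903]
ee_rot: [[-0.993, 0.12, 0.001], [0.12, 0.993, -0.001], [-0.001, -0.0, -1.0]]
contact_force: [-0.2, -0.1, -3.9]
finger_gap: 0.0157
time_s: 7.4
tool_pos: [0.5758, 0.2255, 0.0896]
ee_rot: [[-0.993, 0.12, 0.001], [0.12, 0.993, -0.001], [-0.001, -0.0, -1.0]]
contact_force: [0.3, -0.3, -1.0]
finger_gap: 0.0158
station xy mm -1.2214796559952188 9.665158334477395 under z 59.94027592622704 yaw err -0.04099851206009255 F st 0.3264711189879388 -0.22546081275172658 -0.9564647879078363 gap 0.015763624992191926 t 7.4
```

Pin contact comes at underside z = 60 mm, as expected. Now I move to the fence.

```bash
python3 -m jog '[[-0.002,0,0,0,0,0,-1],[-0.004,0,0,0,0,0,-1],[-0.006,0,0,0,0,0,-1],[-0.0073,0,0,0,0,0,-1],[-0.0073,0,0,0,0,0,-1]]'
python3 -c "
from ov import *
ov('pics/s2.png','pics/o3.png')"
python3 -m jog '[[-0.0008,0,0,0,0,0,-1],[-0.0013,0,0,0,0,0,-1],[-0.0013,0,0,0,0,0,-1]]'
python3 -c "
from ov import *
ov('pics/s2.png','pics/o3.png')"
```

```text
time_s: 7.9
tool_pos: [0.5815, 0.2249, 0.0897]
ee_rot: [[-0.993, 0.12, 0.001], [0.12, 0.993, -0.0], [-0.001, -0.0, -1.0]]
contact_force: [-0.5, -0.3, -1.0]
finger_gap: 0.0156
station xy mm 4.5017136283598544 9.679112986297042 under z 59.9712197376777 yaw err -0.04323771178080846 F st -0.4346620028750043 -0.30796617457485775 -1.0343518014614912 gap 0.015630627066847112 t 7.9
time_s: 8.2
tool_pos: [0.5825, 0.2247, 0.0897]
ee_rot: [[-0.993, 0.12, 0.001], [0.12, 0.993, -0.0], [-0.001, -0.0, -1.0]]
contact_force: [-0.4, 0.6, -1.5]
finger_gap: 0.016
station xy mm 5.506798234026666 9.65449235955476 under z 59.99540625385162 yaw err -0.04422266408231148 F st -0.4866232070906439 0.5438831167958463 -1.4578908731606677 gap 0.0159504538775771 t 8.2
```

```bash
python3 -m jog '[[-0.0008,0,0,0,0,0,-1],[-0.0008,0,0,0,0,0,-1],[-0.0008,0,0,0,0,0,-1]]'
python3 -m jog '[[-0.0008,0,0,0,0,0,-1],[-0.0008,0,0,0,0,0,-1],[-0.0008,0,0,0,0,0,-1]]'
python3 -c "
from ov import *
ov('pics/s2.png','pics/o3.png')"
```

```text
time_s: 8.5
tool_pos: [0.5829, 0.2247, 0.0896]
ee_rot: [[-0.993, 0.12, 0.001], [0.12, 0.993, -0.001], [-0.001, -0.0, -1.0]]
contact_force: [-3.8, 0.8, 0.5]
finger_gap: 0.0159
time_s: 8.8
tool_pos: [0.5829, 0.2247, 0.0896]
ee_rot: [[-0.993, 0.12, -0.0], [0.12, 0.993, -0.001], [-0.0, -0.001, -1.0]]
contact_force: [-7.4, 0.2, 2.1]
finger_gap: 0.0157
station xy mm 5.8713954254265825 9.673279639344827 under z 59.90911209647869 yaw err -0.03127507537164133 F st -7.356462080563293 -0.7070342665968428 2.0562016640236402 gap 0.01567904817919003 t 8.8
```

Fence found (Fx about -7 N). Now I slide along the fence toward -y, lightly loaded.

```bash
python3 -m jog '[[-0.0005,-0.003,0.0008,0,0,0,-1],[-0.0005,-0.006,0.0008,0,0,0,-1],[-0.0005,-0.009,0.0008,0,0,0,-1],[-0.0005,-0.012,0.0008,0,0,0,-1],[-0.0005,-0.015,0.0008,0,0,0,-1],[-0.0005,-0.018,0.0008,0,0,0,-1],[-0.0005,-0.021,0.0008,0,0,0,-1],[-0.0005,-0.024,0.0008,0,0,0,-1],[-0.0005,-0.026,0.0008,0,0,0,-1],[-0.0005,-0.026,0.0008,0,0,0,-1]]'
python3 -c "
from ov import *
ov('pics/s2.png','pics/o3.png')"
```

```text
time_s: 9.8
tool_pos: [0.5807, 0.2061, 0.0894]
ee_rot: [[-0.993, 0.12, -0.0], [0.12, 0.993, 0.001], [0.0, 0.001, -1.0]]
contact_force: [-6.7, 6.4, 5.5]
finger_gap: 0.0157
station xy mm 5.910792061060602 -9.094120196735254 under z 59.746484741677705 yaw err -0.0392017737317369 F st -7.439215573353084 5.59181657442216 5.454257109345926 gap 0.015653559976757225 t 9.8
```

```bash
for i in 1 2; do python3 -m jog '[[0,-0.002,0.0007,0,0,0,-1],[0,-0.004,0.0007,0,0,0,-1],[0,-0.004,0.0007,0,0,0,-1]]' >/dev/null
python3 -c "
from ov import *
ov('pics/s2.png','pics/o3.png')"; done
```

```text
station xy mm 5.872255397273171 -11.752890476113496 under z 59.375159170612385 yaw err -0.033616856616651064 F st -3.0078280475908645 2.913687498647352 0.011417712848749147 gap 0.015577124967539258 t 10.1
station xy mm 5.8300111846065965 -15.161724170422682 under z 58.593493860836176 yaw err -0.039964266883150044 F st -1.2999491475997618 -0.5417706643103424 -5.193221344013398 gap 0.015797812529392635 t 10.4
```

It is dropping (underside 58.6 mm, no load). I centre on the pin and lower.

```bash
python3 -m jog '[[0,-0.002,0.001,0,0,0,-1],[0,-0.0034,0.002,0,0,0,-1],[0,-0.0034,0.003,0,0,0,-1],[0,-0.0034,0.004,0,0,0,-1],[0,-0.0034,0.004,0,0,0,-1]]' >/dev/null
python3 -c "
from ov import *
ov('pics/s2.png','pics/o3.png')"; python3 -m jog '[[0,0,0.002,0,0,0,-1],[0,0,0.004,0,0,0,-1],[0,0,0.005,0,0,0,-1],[0,0,0.005,0,0,0,-1]]' >/dev/null
python3 -c "
from ov import *
ov('pics/s2.png','pics/o3.png')"
```

```text
station xy mm 5.814882681970651 -17.78281912922038 under z 55.474070104329 yaw err -0.03918060315082208 F st -1.4011027298113972 -0.41579481411817504 -3.9050988045808266 gap 0.015583991035022013 t 10.9
station xy mm 5.8425320117163455 -17.74829733144398 under z 51.54747732091512 yaw err -0.03719588687565107 F st -2.596632999358376 0.7289305369452894 -5.018721478492667 gap 0.015554822838224113 t 11.3
```

```bash
python3 -m jog '[[0.0004,0,0.001,0,0,0,-1],[0.0004,0,0.002,0,0,0,-1],[0.0004,0,0.003,0,0,0,-1],[0.0004,0,0.003,0,0,0,-1],[0.0004,0,0.003,0,0,0,-1]]' 60 >/dev/null
python3 -c "
from ov import *
ov('pics/s2.png','pics/o3.png')"; python3 -m jog '[[0,0,0.001,0,0,0,-1],[0,0,0.002,0,0,0,-1],[0,0,0.003,0,0,0,-1],[0,0,0.003,0,0,0,-1],[0,0,0.003,0,0,0,-1]]' >/dev/null
python3 -c "
from ov import *
ov('pics/s2.png','pics/o3.png')"
```

```text
station xy mm 5.768420012269474 -17.688439689048483 under z 49.50686590760978 yaw err -0.04057198070690261 F st -0.33740725877025357 0.2703534005640217 0.20778877090688255 gap 0.01575895519675588 t 11.8
station xy mm 5.828526720776884 -17.67972705375083 under z 47.31791256075499 yaw err -0.04012082681676726 F st -1.3016496016134678 0.5836177491225067 2.796335136544898 gap 0.015441874160999902 t 12.3
```

```bash
for i in 1 2 3; do python3 -m jog '[[0,0,0.001,0,0,0,-1],[0,0,0.002,0,0,0,-1],[0,0,0.002,0,0,0,-1],[0,0,0.002,0,0,0,-1]]' >/dev/null
python3 -c "
from ov import *
ov('pics/s2.png','pics/o3.png')"; done
```

```text
station xy mm 5.81092701389128 -17.65884060163508 under z 45.8397928678177 yaw err -0.036270855067490025 F st -2.0181067680454925 -0.38744015539552396 5.1469413398429875 gap 0.01571234155185046 t 12.7
station xy mm 5.828404602365413 -17.66459521326762 under z 44.49767225189809 yaw err -0.037917603006468986 F st -3.4578274390984514 -0.46638954305940683 5.923738706569134 gap 0.01550324444708052 t 13.1
station xy mm 5.813138679814077 -17.65794119991533 under z 43.920164824234426 yaw err -0.03342318430918343 F st -7.932304928499153 -2.6472725593530475 20.05375505631758 gap 0.01535775674138251 t 13.5
```

```bash
python3 -m jog '[[0.0005,0,0.001,0,0,0,-1],[0.0005,0,0.001,0,0,0,-1],[0.0005,0,0.001,0,0,0,-1],[0.0005,0,0.001,0,0,0,-1],[0.0005,0,0.001,0,0,0,-1],[0.0005,0,0.001,0,0,0,-1]]' >/dev/null
python3 -c "
from ov import *
im=arm.camera('side')[:,:,::-1];cv2.imwrite('pics/s4.png',im)
ov('pics/s4.png','pics/o4.png')"
```

```text
station xy mm 5.847016454516374 -17.64733301255712 under z 43.95524318612941 yaw err -0.033740735546337684 F st -3.218353662904352 -1.4640096784708292 15.791619120951731 gap 0.01584690915742256 t 14.15
```

View pics/o4.png

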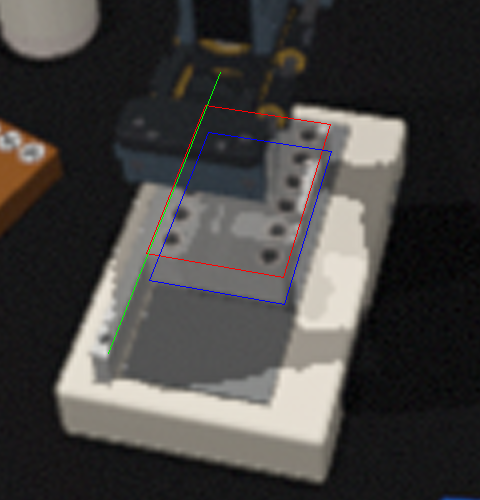

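The rack outline matches the overlay, with the top's near corner at crop (285,276), and it sits on the platform flush at the fence. I add a bit more push for margin and check that it holds steady.

```bash
python3 -m jog '[[0,0,0.002,0,0,0,-1],[0,0,0.002,0,0,0,-1],[0,0,0.002,0,0,0,-1],[0,0,0.002,0,0,0,-1],[0,0,0.002,0,0,0,-1],[0,0,0.002,0,0,0,-1],[0,0,0.002,0,0,0,-1],[0,0,0.002,0,0,0,-1]]' >/dev/null
python3 -c "
from ov import *
for i in range(3):
  im=arm.camera('side')[:,:,::-1];ov('pics/s4.png','pics/o5.png')
cv2.imwrite('pics/s5.png',im)
"
```

```text
station xy mm 5.888892026210547 -17.63302263466858 under z 43.87750326142856 yaw err -0.032898365831172074 F st -8.60288333137434 -2.6397253164742995 27.78718390369768 gap 0.015696543597593125 t 15.0
station xy mm 5.8756307571688025 -17.667825822733775 under z 43.88775005365826 yaw err -0.03359995633922461 F st -8.616726081633916 -3.324182123598006 28.480935272838032 gap 0.015663179891405168 t 15.05
station xy mm 5.889622541068738 -17.650917950457345 under z 43.87418586597623 yaw err -0.03345543679588768 F st -9.207720179975567 -2.453678088909123 29.08060405496819 gap 0.015754011502928638 t 15.1
```

View pics/s5.png

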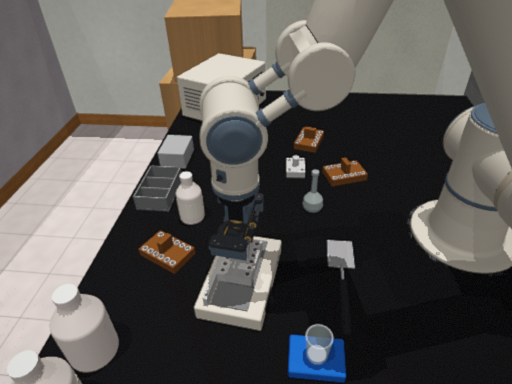

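The rack is pressed down in the station at (235,265) and still gripped. The small rack (295,166), flask (313,192), bottle (190,200), spatula, beaker and brown racks stand where they were. The force is steady at about 29 N down, so I hand in.

```bash
python3 -c "
from station import arm
print(arm.hand_in())"
```

```text
the job is handed in; nothing more can be done
None
```

The larger rack is seated on the locating pin and held fully pressed down by the gripper. I handed the job in at 15.1 s, with no verdict reported.

**What I did:** I gripped the rack by its bar handle. I laid it on the station about 27 mm to the side of the pin, touching the pin top at underside z = 60 mm. I pushed it against the fence, slid it along until the slot dropped over the pin at station y of about -17.7 mm, and pressed it down.

**Last checks:**
- **Depth:** the underside read 43.9 mm against 44 mm for fully pressed. The motion had stopped hard there, which is how I judged the platform fully down.
- **Push and grip:** the push was a steady 29 N down, with about 9 N toward the fence. The finger opening was 15.7 mm on the 16 mm handle, with no sign of slipping.
- **Surroundings:** in the side view everything in sight stands where it was. The arm hid the phone and the smaller flask in that picture, so I could not check those two at the end.
- **Small disagreements:** fence contact came at x of about 5.85 mm instead of the nominal 5.5 mm, within the camera's calibration error. While pressing from about 47 to 44.5 mm, the force read a few newtons below what I expected from the spring, until the hard stop.

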